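# Clamp a shoe last in the quick-release vise

### The arm

A 7-joint arm with a two-finger parallel gripper is mounted at the origin on the work surface. World frame = base frame: x ahead of the robot, y to its left, z up, the work surface at z = 0. Lengths are in m, angles in rad, forces in N, time in s.
With the tool pointing down it reaches from about 0.425 to 0.925 m from the base axis. Payload 6.8 kg.
Tool frame: the origin (TCP) lies midway between the tips of the shut fingers; the grasp point (between the pads) lies 19 mm behind it; z points along the fingers, y is the direction in which the jaws open and shut (so a half turn about z gives the same grasp; the last joint's range is limited). The gripper opens to 88 mm and grips with 3 to 60 N. Pads are 20 mm wide; open, the fingers measure 115 mm over their backs; the gripper's body (75 mm by 178 mm) begins 61 mm behind the grasp point.
Start: joints at [-1.25, 0.477, 0.022, 1.555, -0.011, 1.109, -0.083], TCP at [0.281, 0.614, 0.223] pointing down, gripper open.
Joint ranges: [-2.96, 2.96], [-0.34, 2.1], [-1.41, 1.46], [0.24, 2.44], [-1.37, 4.51], [0.17, 1.92], [-2.96, 2.96]. Speed limits (rad/s): [2.39, 2.39, 3.14, 3.14, 3.14, 3.14, 3.14].

### API

Orientations are given as [roll, pitch, yaw] about the fixed x, y, z axes, in that order (R = Rz(yaw) Ry(pitch) Rx(roll)).
In Python, from station import state, snapshot, camera_info, close_job, boxes_of, trace gives the robot as it stands.
- The arm moves only by the tool apply_moves, never from a script. Its argument "increments" is a list of rows, each an object of numbers: "tx", "ty", "tz": the shift along the tool's x, y, z in units of 40 mm (1.0 is 40 mm); "rx", "ry", "rz": the turn, a rotation vector about the tool's x, y, z in units of 6 degrees (1.0 is 6 degrees). In form: [{"tx": .., "ty": .., "tz": .., "rx": .., "ry": .., "rz": ..}, ...]. A call has 1 to 12 rows; each row is the pose to reach, as a shift and turn from the pose measured when the call began, along the tool's axes at that moment; what a row does not reach only later rows make up. A row lasts 1/10 s, in which the tool goes at most 50 mm and 8.59 degrees, less where a joint would pass 70% of its speed; a pose out of reach is approached as far as the arm can. A call with a gripper value outside its range is refused whole. "grip" is the opening, from 0 (shut) to 1 (fully open), set as the call begins (left out, the last holds). The fingers move at their own pace and stop on an object; the grip force is fixed at half the most. Time passes only in rows, so rows that repeat a pose let the fingers close. It gives the time, the measured TCP pose, the force and the opening at its end, in the units of the state.
- state(): the state, without advancing time (a new reading comes with each control period).
- snapshot(name): name is "scene" or "top" or "wrist"; returns (picture, depth): 384x512x3 uint8, red, green, blue; 384x512 float32, m along the optical axis (not along the pixel's ray), 0 where there is no reading.
- camera_info(name): a dict with "mtx" (3x3 intrinsics, pixels), "eye" and "rotation" of the camera in the world. Camera axes: x right, y up, looking along -z (the intrinsics and any distortion apply to the point x, -y, -z); pixel columns grow to the right and rows downward; lengths in m; the calibration is good to about 2 mm. A picture is of the moment at which its call begins: read the wrist's pose just before it. camera_info takes no time and is no camera call; for the wrist camera it gives the pose at the moment of the call.
- close_job(): hands the job in, once; it reports no verdict.
Trained networks look in the newest picture that a camera, given by its name, has taken for a name from the list of things; names that differ only in an ending like _2 or _b are one class to them, and where a whole thing is asked for, a point or a joint stands for the part that bears it (a point fixed in the world has none). Each returns a list of dicts, best first, with "confidence" (0 to 1); they miss things now and then, are a little off and sometimes report something else, mostly with a low value. They report only what shows in the picture. A call takes as long as a camera call. They do not tell look-alikes from the thing itself.
- boxes_of(camera, target): "rect" ([left, top, right, bottom] in pixels, round what is visible of it).
- trace(camera, target): "mask" (384x512 bool, what is visible of it) and "rect" ([left, top, right, bottom] in pixels, round what is visible of it).
The state is a dict: "time_s": time; "joint_positions": joint angles; "joint_vel": joint speeds; "joint_efforts": joint torques, N m; "tcp_pos": TCP position; "tcp_rot": TCP orientation; "wrist_force": force on the tool from outside, world axes, zero at the start; "ft_torque": the same for the moment, N m; "grip_width": finger opening in m.
Only numpy, scipy, OpenCV 4.12 (cv2) and the standard library are available. Lean on these libraries where they do the work, as an engineer would, in place of code of your own. Each camera call takes 0.05 s, during which the arm holds its last target.

### The job

Clamp the loose wooden shoe last in the bench vise: hold the quick-release lever down while you gently slide the jaw along until it has pushed the last square against the fixed jaw, let the lever up so that the half-nut grips, then push the handle's spokes round until the last is firmly clamped (about 50 N) but not crushed. Leave the other things on the counter where they are.

Things in the scene. Friction and masses are not known exactly. Their poses are not given: they have to be found in the camera images.
- vise: Grey iron bench vise fixed to the counter. Origin on the counter; its z is up, its +y is the clamping direction. In its frame: bed 74 mm wide (x), its flat top at z = 100 mm, from y = -15 to 130 mm; fixed jaw 100 mm wide, top at z = 175 mm, its clamping face at y = +100 mm looking to -y. The moving jaw slides along y; lever on its top, spoked handle at its -y end.
- last: Loose beech shoe last, 0.35 to 0.7 kg, standing sole up on the vise's bed between the jaws, with gaps on both sides and slightly askew. Origin at the centre of its underside, z up; x along it (heel to -x, about 83 mm; toe to +x, 140 mm), y across it. Between the jaws it is 56 mm thick (y from -28 to +28 mm) and 70 mm high. It slides on the bed under a few newtons.
- pad_face (a point): Centre of the clamping face of the moving jaw's black rubber pad (98 mm wide, 71 mm high, looking to the vise's +y, z = 140 mm). Moves with the jaw and, when the screw is turned, 4 mm per rad out of it. With the last seated between pad and fixed jaw it is 56 mm from the fixed jaw's face. The pad gives under load, about 1 mm for 40 N. At the start the jaw is wide open.
- lever_pan (a point): Middle of the lever's flat steel pressing plate on top of the moving jaw, upper surface, about z = 193 mm at rest; press here. The plate is 56 mm (vise x) by 49 mm (vise y) between two upright lips, 15 mm high, at its +y and -y ends, against which a finger can push to slide the jaw; open at the x sides. Nothing near it is taller.
- lever (a joint): Quick-release lever, rad: about -0.15 at rest (half-nut grips, jaw locked), grows as the plate is pressed down, stop at 0.36. Hinge along vise x, 57 mm to the +y side of lever_pan: to 0.3 the plate's middle goes down some 25 mm. Sprung: the push rises evenly from 0 to about 11 N at 0.3. Held at 0.28 or more the jaw slides under 3 to 7 N (less the deeper); it springs up when let go.
- screw_hub (a point): Centre of the handle's hub on the screw axis (z = 80 mm), on the jaw's -y end, 163 mm from lever's hinge along vise y; the handle goes with the jaw, not with the pad's 4 mm per rad. Three steel spokes 120 degrees apart in the plane across vise y, 12 mm thick, each ending in an 18 mm black ball centred 63 mm from the axis. Hub 36 mm across. 76 mm from the lever plate's edge.
- screw (a joint): Handle's turn, rad; grows when tightening: spokes on the vise's +x side go down. At 0 one spoke stands 60 degrees above level on the +x side; at q it is q lower. Range -0.2 to 5; stays where left. Turning free takes 0.3 Nm (6 N at 50 mm); a clamping force F adds F x 0.004 m: 50 N makes 0.5 Nm, about 0.35 rad after the pad bites. Held still, a quarter to a third less is felt than in motion.
- hammer: tack hammer 240 mm long, lying loose near the vise (origin under its middle); a bystander
- polish: small steel polish tin, 72 mm across, 30 mm high, loose; origin at the centre of its underside; a bystander
- brush: shoe brush 180 mm long, lying loose; a bystander
- tack_cup: steel bowl for tacks, 72 mm across, 45 mm high, loose; origin at the centre of its underside; a bystander
- heel_a: black rubber heel piece, about 75 x 66 x 12 mm, lying flat, loose; a bystander
- heel_b: another such rubber heel piece, loose; a bystander
- dressing: amber glass bottle, 52 mm across, 120 mm tall, standing loose; origin at the centre of its underside; a bystander
- pad: The moving jaw's pad itself (its pose: use pad_face instead).
Mind the look-alikes: they are no part of the job. Leave any turquoise look-alike of the last alone.

How it is judged:
By the outcome, as a careful person would: the job done as asked, in the order asked, and still so for the second after the job is handed in, with the robot touching nothing.
It also fails if it takes over 64 s, if anything falls off the work surface, if the arm or the gripper's body presses on something with over 40 N, if the wrist force passes 120 N, or if a joint passes its speed limit or range.

## Working session

There is one attempt and no reset: what is moved stays moved. The work goes in short steps, Python scripts to look and compute and a tool call to move; the robot and the scene stay as the last step left them, time stands still between calls to the robot, and variables do not carry over. Pictures are saved under pics/ and viewed, and the job is handed in when it is done.

Besides the shell and the picture viewer there is one more tool, called after "Call:" as name([rows], argument=value, ...), one row to a line, values as JSON. apply_moves: Moves the arm, as the interface text tells. Its arguments: {"type":"object","properties":{"increments":{"type":"array"},"grip":{"type":"number"}},"required":["increments"]}

```bash
ls; mkdir -p pics; python3 - <<'E'
from station import *
import cv2
s=state()
for k in s: print(k,s[k])
for n in ("scene","top","wrist"):
    p,d=snapshot(n); cv2.imwrite(f"pics/{n}0.png",p[:,:,::-1]); 
    import numpy as np; np.save(f"pics/{n}0.npy",d)
    c=camera_info(n); print(n,c)
E
```

```text
pics
time_s 0.0
joint_positions [-1.25011409  0.47777877  0.02234631  1.55640414 -0.01148124  1.10930883
 -0.08309272]
joint_vel [-0.00063205  0.00075628 -0.00288082  0.00251164  0.00065093 -0.00023261
  0.0001848 ]
joint_efforts [ 8.90384963e-04 -5.82860827e+01  1.53540216e+00 -2.72612107e+01
 -5.42433292e-02  1.70414377e-02  1.83856173e-04]
tcp_pos [0.28041908 0.61335329 0.22171614]
tcp_rot [-3.13982826e+00  1.50202941e-04  2.71284244e+00]
wrist_force [0.18779263 0.18904192 0.56968964]
ft_torque [-0.01616157  0.03187053 -0.00228277]
grip_width 0.08766188231515923
scene {'mtx': array([[414.08606777,   0.        , 252.57009227],
       [  0.        , 414.08606777, 190.52843263],
       [  0.        ,   0.        ,   1.        ]]), 'eye': array([ 1.47594192, -0.06770488,  1.15736615]), 'rotation': array([0.74076116, 0.01349871, 1.47226504])}
top {'mtx': array([[458.12740665,   0.        , 246.91855051],
       [  0.        , 458.12740665, 193.35942664],
       [  0.        ,   0.        ,   1.        ]]), 'eye': array([0.35616322, 0.02466612, 1.54214039]), 'rotation': array([ 0.12771041,  0.00181146, -1.59032872])}
wrist {'mtx': array([[313.29900289,   0.        , 254.64349928],
       [  0.        , 313.29900289, 192.88192487],
       [  0.        ,   0.        ,   1.        ]]), 'eye': array([0.20912803, 0.64576005, 0.38408156]), 'rotation': array([-0.28903312,  0.00119772,  1.14146789])}
```

View pics/scene0.png

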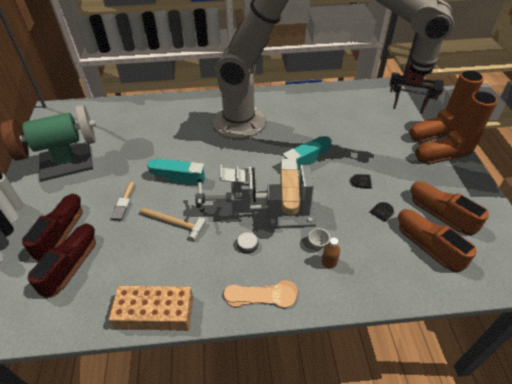

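View pics/top0.png

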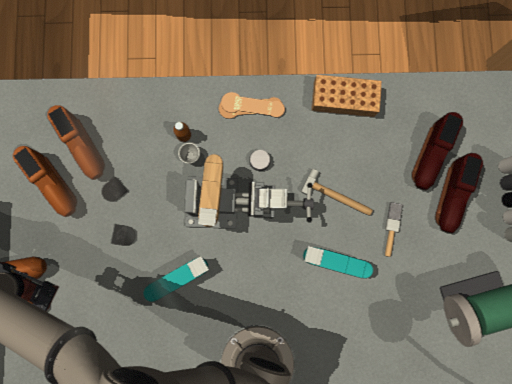

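View pics/wrist0.png

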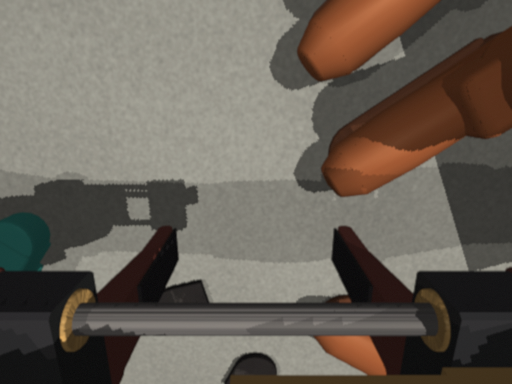

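The vise sits in the top view at about (185–320, 165–225). The beech last is at (210,190), the lever plate at (270,198) and the handle at (309,200). The look-alikes are the turquoise lasts at (176,280) and (339,262) in the top view; the beech one between the jaws is the right one. The tack hammer at (337,192) lies near the handle. Next I measure the vise.

```bash
cat > h.py <<'E'
import numpy as np, cv2
from scipy.spatial.transform import Rotation as R
from station import *
def cloud(n,d,c=None):
    c=c or camera_info(n); K=c['mtx']; v,u=np.mgrid[:384,:512]
    x=(u-K[0,2])/K[0,0]*d; y=(v-K[1,2])/K[1,1]*d
    P=np.stack([x,-y,-d],-1)
    return P@R.from_euler('xyz',c['rotation']).as_matrix().T+c['eye']
def proj(n,p,c=None):
    c=c or camera_info(n); K=c['mtx']; q=(np.asarray(p)-c['eye'])@R.from_euler('xyz',c['rotation']).as_matrix()
    return np.array([K[0,2]+K[0,0]*q[...,0]/-q[...,2], K[1,2]-K[1,1]*q[...,1]/-q[...,2]]).T
E
python3 - <<'E'
from h import *
d=np.load('pics/top0.npy'); P=cloud('top',d)
for uv in [(196,190),(210,190),(205,220),(250,198),(270,198),(262,198),(280,198),(309,200),(240,240),(260,160),(337,192),(225,200),(190,195)]:
    print(uv,np.round(P[uv[1],uv[0]],3))
im=cv2.imread('pics/top0.png')[140:240,160:340]; cv2.imwrite('pics/topcrop.png',cv2.resize(im,None,fx=4.4,fy=4.4,interpolation=cv2.INTER_CUBIC))
z=np.clip(P[140:240,160:340,2]/0.25*255,0,255).astype(np.uint8)
cv2.imwrite('pics/topz.png',cv2.resize(cv2.applyColorMap(z,cv2.COLORMAP_JET),None,fx=4.4,fy=4.4,interpolation=0))
im=cv2.imread('pics/scene0.png')[140:260,150:350]; cv2.imwrite('pics/sccrop.png',cv2.resize(im,None,fx=4,fy=4,interpolation=cv2.INTER_CUBIC))
E
```

```text
(196, 190) [0.548 0.179 0.155]
(210, 190) [0.544 0.135 0.175]
(205, 220) [0.454 0.151 0.173]
(250, 198) [0.517 0.015 0.175]
(270, 198) [ 0.514 -0.044  0.197]
(262, 198) [ 0.515 -0.021  0.189]
(280, 198) [ 0.513 -0.074  0.198]
(309, 200) [ 0.517 -0.173  0.096]
(240, 240) [0.397 0.05  0.009]
(260, 160) [ 0.662 -0.023  0.03 ]
(337, 192) [ 0.553 -0.283 -0.002]
(225, 200) [0.522 0.094 0.096]
(190, 195) [0.53  0.195 0.175]
```

View pics/topcrop.png

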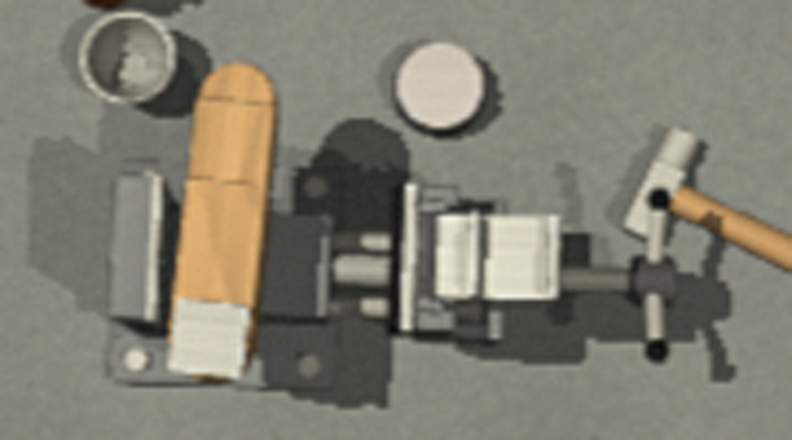

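View pics/topz.png

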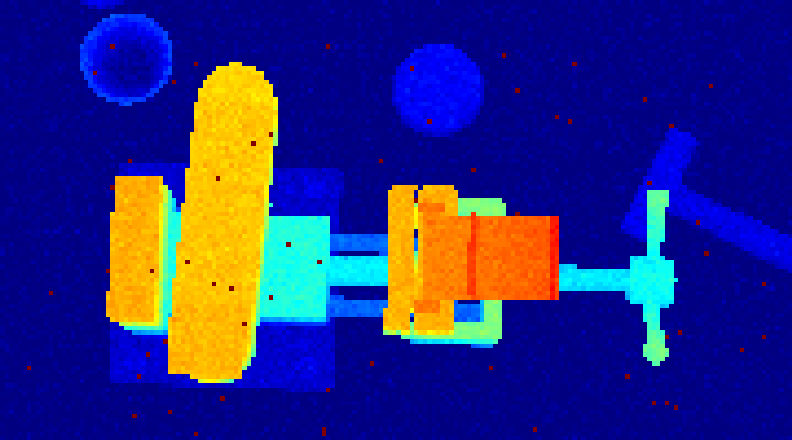

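View pics/sccrop.png

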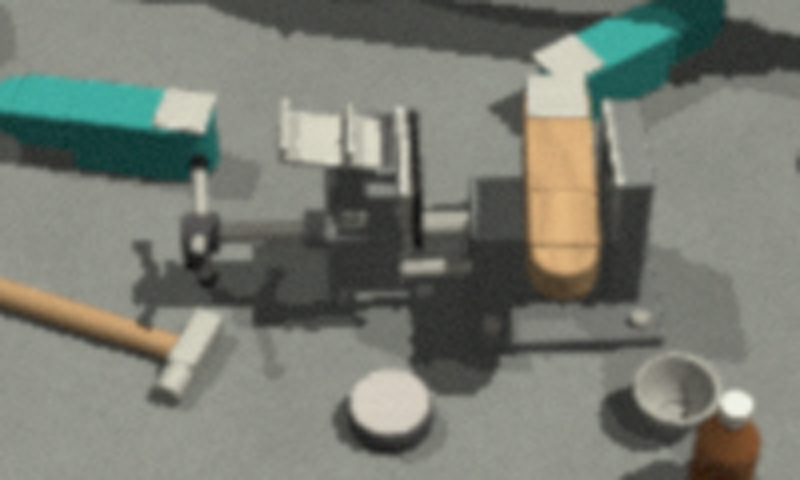

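```bash
python3 - <<'E'
from h import *
P=cloud('top',np.load('pics/top0.npy')); C=P[140:240,160:340]
def reg(c0,c1,r0,r1,z0,z1):
    u0,u1,v0,v1=int(160+c0/4.4),int(160+c1/4.4),int(140+r0/4.4),int(140+r1/4.4)
    q=P[v0:v1,u0:u1].reshape(-1,3); q=q[(q[:,2]>z0)&(q[:,2]<z1)]; return q
for nm,a in dict(fixed=(100,175,150,340,.165,.185),last=(165,290,50,390,.145,.185),movjaw=(380,412,150,345,.16,.19),plate=(470,560,205,310,.18,.215),bed=(262,335,210,325,.09,.11),hub=(600,690,170,370,.06,.16)).items():
    q=reg(*a); r=cv2.minAreaRect(q[:,:2].astype(np.float32)*1000)
    print(nm,len(q),np.round(q.mean(0),3),'min',np.round(q.min(0),3),'max',np.round(q.max(0),3),'rect',[np.round(t,1) for t in r])
for v in range(185,212,3): print(v,np.round(P[v,262:290,2]*1000).astype(int))
print(np.round(P[198,262:290,1]*1000).astype(int))
print(np.round(P[185:212,275,0]*1000).astype(int))
Q=P[175:230,295:325]
print(np.round(Q[::2,:,2]*1000).astype(int)[:, 6:22]); print(np.round(Q[::2,14,0]*1000).astype(int))
print(np.round(Q[13,6:22,1]*1000).astype(int))
E
```

```text
fixed 361 [0.526 0.195 0.176] min [0.467 0.172 0.165] max [0.576 0.214 0.183] rect [array([521.3, 193.5]), array([109.8,  42. ]), np.float64(1.3)]
last 1309 [0.543 0.135 0.17 ] min [0.437 0.098 0.146] max [0.657 0.177 0.184] rect [array([548. , 143.4]), array([ 72.7, 221.3]), np.float64(83.1)]
movjaw 169 [0.516 0.015 0.175] min [0.469 0.008 0.162] max [0.567 0.025 0.181] rect [array([517.8,  16.1]), array([15. , 97.7]), np.float64(88.7)]
plate 394 [ 0.514 -0.061  0.196] min [ 0.486 -0.091  0.186] max [ 0.542 -0.031  0.215] rect [array([513.9, -61.7]), array([59.3, 55.3]), np.float64(88.5)]
bed 338 [0.521 0.088 0.101] min [0.486 0.062 0.09 ] max [0.557 0.113 0.11 ] rect [array([522. ,  87.1]), array([50.4, 71.9]), np.float64(88.3)]
hub 266 [ 0.508 -0.165  0.101] min [ 0.446 -0.186  0.074] max [ 0.568 -0.132  0.127] rect [array([ 505.9, -159.1]), array([121.8,  53.5]), np.float64(7.0)]
185 [177 177 121 128 125 128 129 124 125 121 122 123  -6   1   8   4  -2   5
   5  -3   4  -2   3   6  -2   2   8   3]
188 [ 176  174  115  119  123  208  128  128  125  124  129  128  121   -2
   -2 154
[... 3028 characters left out ...]
 -1    6   -3    1  121  116  119  123  126  123    1    1    1
     2    4]
 [   2   -3    4   -6    3   -4  114  122  118  122   -1    0   -4    0
     8    2]
 [   5    0    2    9    3   -1    5   -6   -4    4   -2    1   -3    1
     4   -1]
 [   2 1542    6    5   -4   -1    5   -1   -3    8    6    3    2    1
    -1   -1]
 [  -4    4    6   -3    3   -1    4   -1   -4   -2    6   -3    2   -2
    -1    1]
 [  -7    1   -1   -1    7   -4    5   -3    4    1    3   -3    0    0
     1    4]]
[609 602 595 589 568 562 556 550 544 538 532 526 519 513 507 501 494 488
 482 474 468 461 454 449 450 443 436 429]
[-160 -161 -163 -167 -170 -174 -167 -169 -172 -175 -194 -196 -198 -202
 -204 -208]
```

```bash
cat >> h.py <<'E'
def rel(goal_p, goal_rpy):
    s=state(); T=R.from_euler('xyz',s['tcp_rot']); 
    t=T.inv().apply(np.asarray(goal_p)-s['tcp_pos'])/0.04
    r=(T.inv()*R.from_euler('xyz',goal_rpy)).as_rotvec()/np.radians(6)
    print('t',np.round(t,3),'r',np.round(r,3),'rows',np.linalg.norm(t)*.04/.05,np.linalg.norm(r)*6/8.59)
    return t,r
E
python3 - <<'E'
from h import *
rel([.513,-.10,.33],[np.pi,0,np.radians(88)])
s=state();print(np.linalg.norm(s['tcp_pos'][:2]))
P=cloud('top',np.load('pics/top0.npy'))
# vise direction: edges of jaw tops / bed per column
for nm,(u0,u1,z0,z1,v0,v1) in dict(fixed=(186,197,.165,.185,170,222),mov=(249,253,.165,.185,170,222),bed=(222,234,.09,.11,180,222),plate=(269,285,.18,.21,180,215)).items():
    o=[]
    for u in range(u0,u1):
        c=P[v0:v1,u]; k=(c[:,2]>z0)&(c[:,2]<z1)
        if k.sum()>5: o.append([c[k,1].mean(),c[k,0].min(),c[k,0].max()])
    o=np.array(o); print(nm,np.round(np.median(o,0),4), 'mid',(np.median(o[:,1])+np.median(o[:,2]))/2)
E
```

```text
t [-12.704 -13.809  -2.682] r [-1.1000e-02  8.0000e-03  1.1238e+01] rows 15.163269162053204 7.849831989807857
0.6745689699801145
fixed [0.1933 0.479  0.5758] mid 0.5273634460608472
mov [0.0132 0.4694 0.5659] mid 0.5176194960559042
bed [0.0855 0.4863 0.5566] mid 0.5214850094225036
plate [-0.0636  0.4868  0.5405] mid 0.5136645564929984
```

Call:
apply_moves([
  {"tx": -0.4,"ty": -0.4,"tz": -0.9,"rz": 0.8},
  {"tx": -1.1,"ty": -1.2,"tz": -1.8,"rz": 1.6},
  {"tx": -1.9,"ty": -2.0,"tz": -2.4,"rz": 2.5},
  {"tx": -2.7,"ty": -2.9,"tz": -2.7,"rz": 3.4},
  {"tx": -3.5,"ty": -3.8,"tz": -2.7,"rz": 4.3},
  {"tx": -4.3,"ty": -4.7,"tz": -2.7,"rz": 5.2},
  {"tx": -5.1,"ty": -5.6,"tz": -2.7,"rz": 6.1},
  {"tx": -5.9,"ty": -6.5,"tz": -2.7,"rz": 7.0},
  {"tx": -6.7,"ty": -7.4,"tz": -2.7,"rz": 8.0},
  {"tx": -7.5,"ty": -8.2,"tz": -2.7,"rz": 9.0},
  {"tx": -8.3,"ty": -9.1,"tz": -2.7,"rz": 10.2},
  {"tx": -9.1,"ty": -10.0,"tz": -2.7,"rz": 11.4},
], grip=0)

```text
$.increments[0]: bad value
```

```bash
python3 - <<'E'
from h import *
rel([.512,-.10,.33],[np.pi,0,np.radians(87)])
E
```

```text
t [-12.681 -13.819  -2.682] r [-1.1000e-02  8.0000e-03  1.1405e+01] rows 15.157147368453806 7.966246345889408
```

Call:
apply_moves([
  {"tx": -0.4,"ty": -0.4,"tz": -0.9,"rx": 0,"ry": 0,"rz": 0.8},
  {"tx": -1.1,"ty": -1.2,"tz": -1.8,"rx": 0,"ry": 0,"rz": 1.6},
  {"tx": -1.9,"ty": -2.0,"tz": -2.4,"rx": 0,"ry": 0,"rz": 2.5},
  {"tx": -2.7,"ty": -2.9,"tz": -2.7,"rx": 0,"ry": 0,"rz": 3.4},
  {"tx": -3.5,"ty": -3.8,"tz": -2.7,"rx": 0,"ry": 0,"rz": 4.3},
  {"tx": -4.3,"ty": -4.7,"tz": -2.7,"rx": 0,"ry": 0,"rz": 5.2},
  {"tx": -5.1,"ty": -5.6,"tz": -2.7,"rx": 0,"ry": 0,"rz": 6.1},
  {"tx": -5.9,"ty": -6.5,"tz": -2.7,"rx": 0,"ry": 0,"rz": 7.0},
  {"tx": -6.7,"ty": -7.4,"tz": -2.7,"rx": 0,"ry": 0,"rz": 8.0},
  {"tx": -7.5,"ty": -8.2,"tz": -2.7,"rx": 0,"ry": 0,"rz": 9.0},
  {"tx": -8.3,"ty": -9.1,"tz": -2.7,"rx": 0,"ry": 0,"rz": 10.2},
  {"tx": -9.1,"ty": -10.0,"tz": -2.7,"rx": 0,"ry": 0,"rz": 11.4},
], grip=0)

```text
time_s: 1.35
tcp_pos: [0.4453, 0.0966, 0.3305]
tcp_rot: [-3.141, 0.001, 1.514]
wrist_force: [0.7, 0.0, 0.3]
grip_width: 0.0006
```

```bash
python3 - <<'E'
from h import *
print(state()['tcp_pos'],state()['joint_positions'])
rel([.512,-.10,.33],[np.pi,0,np.radians(87)])
E
```

```text
[0.44529972 0.09655329 0.33053875] [-0.813455   -0.01174627  0.46518757  1.93230617  0.00629445  1.22039682
 -0.40711521]
t [-4.812  1.943  0.017] r [-0.003  0.008 -0.041] rows 4.15126066337486 0.02925470715999809
```

Call:
apply_moves([
  {"tx": -0.9,"ty": 0.4,"tz": 0,"rx": 0,"ry": 0,"rz": 0},
  {"tx": -2.0,"ty": 0.8,"tz": 0,"rx": 0,"ry": 0,"rz": 0},
  {"tx": -3.0,"ty": 1.2,"tz": 0,"rx": 0,"ry": 0,"rz": 0},
  {"tx": -4.0,"ty": 1.6,"tz": 0,"rx": 0,"ry": 0,"rz": 0},
  {"tx": -4.8,"ty": 1.9,"tz": 0,"rx": 0,"ry": 0,"rz": 0},
  {"tx": -4.8,"ty": 1.9,"tz": 0,"rx": 0,"ry": 0,"rz": 0},
  {"tx": -4.8,"ty": 1.9,"tz": 0,"rx": 0,"ry": 0,"rz": 0},
])

```text
time_s: 2.05
tcp_pos: [0.51, -0.0997, 0.3303]
tcp_rot: [-3.14, 0.001, 1.512]
wrist_force: [0.2, 0.9, -0.3]
grip_width: 0.0007
```

```bash
python3 - <<'E'
from h import *
s=state(); print(s['tcp_pos'],s['tcp_rot'],s['joint_positions'],s['wrist_force'],s['ft_torque'])
c=camera_info('wrist'); p,d=snapshot('wrist'); np.save('pics/w1.npy',d); np.save('pics/w1c.npy',c,allow_pickle=True); cv2.imwrite('pics/w1.png',p[:,:,::-1])
E
```

```text
[ 0.51001059 -0.09973815  0.33032845] [-3.14040952e+00  9.14127636e-04  1.51238368e+00] [-0.54469252  0.13459398  0.6983023   1.81580654 -0.0907516   1.22485531
  0.1216678 ] [ 0.15249107  0.85722646 -0.30477564] [-0.03809988  0.05368482  0.02515508]
```

View pics/w1.png

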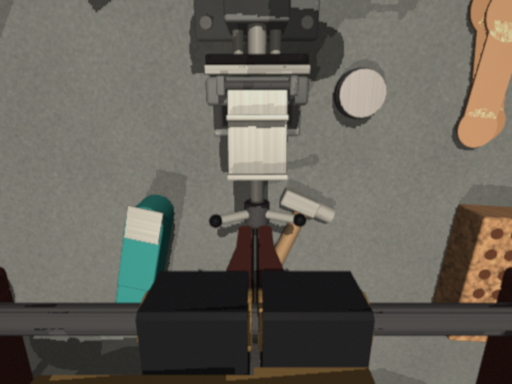

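The wrist view shows the plate at (257,150) between lips at rows 118 and 178. The hub is at (257,214), with balls at (216,221) and (300,221). The hammer head at (307,205) lies low beside the +x spoke.

```bash
python3 - <<'E'
from h import *
d=np.load('pics/w1.npy'); c=np.load('pics/w1c.npy',allow_pickle=True).item(); P=cloud('wrist',d,c)
def med(u0,u1,v0,v1,z0,z1):
    q=P[v0:v1,u0:u1].reshape(-1,3); q=q[(q[:,2]>z0)&(q[:,2]<z1)]; return len(q),np.round(np.median(q,0),4),np.round(np.percentile(q,2,axis=0),4),np.round(np.percentile(q,98,axis=0),4)
print('plate',med(225,292,122,175,.18,.202))
print('lips',med(225,292,110,130,.202,.23),med(225,292,170,185,.202,.23))
print('padtop',med(200,315,55,72,.165,.185))
print('hub',med(235,275,198,232,.085,.11))
print('ballL',med(208,224,213,229,.09,.14)); print('ballR',med(292,308,213,229,.09,.14))
print('hammer',med(280,336,190,222,.01,.05))
for u in (240,270): print(np.round(P[108:184:2,u,1:]*1000).astype(int).tolist())
E
```

```text
plate (3035, array([ 0.5137, -0.0657,  0.1934]), array([ 0.4869, -0.0892,  0.1893]), array([ 0.5406, -0.0428,  0.1982]))
lips (367, array([ 0.5155, -0.0366,  0.2039]), array([ 0.4886, -0.04  ,  0.2023]), array([ 0.5423, -0.0334,  0.2054])) (361, array([ 0.5124, -0.0897,  0.2121]), array([ 0.4858, -0.0932,  0.2102]), array([ 0.539 , -0.0865,  0.2137]))
padtop (1761, array([0.5181, 0.0109, 0.1743]), array([0.4707, 0.0022, 0.1722]), array([0.5653, 0.0193, 0.1763]))
hub (753, array([ 0.5068, -0.1681,  0.0954]), array([ 0.4807, -0.1854,  0.0859]), array([ 0.5298, -0.151 ,  0.1025]))
ballL (170, array([ 0.4562, -0.1663,  0.1186]), array([ 0.447 , -0.1754,  0.1102]), array([ 0.4644, -0.1603,  0.1225]))
ballR (156, array([ 0.5619, -0.1721,  0.1156]), array([ 0.5538, -0.1806,  0.1078]), array([ 0.5703, -0.1664,  0.1189]))
hammer (941, array([ 0.5851, -0.1871,  0.0252]), array([ 0.5478, -0.212 ,  0.013 ]), array([ 0.6269, -0.1628,  0.0273]))
[[-29, 189], [-31, 189], [-32, 189], [-34, 203], [-35, 203], [-37, 205], [-39, 201], [-41, 189], [-43, 190], [-45, 191], [-47, 190], [-49, 191], [-51, 191], [-52, 192], [-54, 192], [-56, 193], [-58, 192], [-60, 192], [-62, 193], [-63, 194], [-65, 193], [-67, 194], [-69, 195], [-71, 195], [-73, 194], [-75, 195], [-77, 195], [-79, 195], [-81, 195], [-82, 197], [-84, 197], [-86, 197], [-88, 197], [-87, 211], [-88, 213], [-90, 212], [-146, -1], [-149, 0]]
[[-30, 187], [-32, 188], [-34, 189], [-35, 202], [-37, 204], [-39, 204], [-41, 199], [-43, 190], [-45, 190], [-47, 190], [-48, 192], [-51, 190], [-52, 192], [-54, 191], [-56, 191], [-58, 192], [-60, 192], [-62, 193], [-63, 193], [-65, 192], [-67, 194], [-69, 194], [-71, 195], [-73, 194], [-75, 194], [-76, 195], [-78, 196], [-22, 492], [-82, 196], [-84, 196], [-86, 196], [-88, 196], [-90, 198], [-88, 211], [-90, 211], [-92, 212], [-148, 1], [-151, 1]]
```

```bash
python3 - <<'E'
from h import *
rel([.514,-.058,.225],[np.pi,0,np.radians(87)])
E
```

```text
t [1.02  0.045 2.632] r [-0.011  0.004 -0.036] rows 2.2585706993293844 0.02678564062499353
```

Call:
apply_moves([
  {"tx": 0.5,"ty": 0,"tz": 0,"rx": 0,"ry": 0,"rz": 0},
  {"tx": 1.02,"ty": 0.04,"tz": 0.8,"rx": 0,"ry": 0,"rz": 0},
  {"tx": 1.02,"ty": 0.04,"tz": 1.7,"rx": 0,"ry": 0,"rz": 0},
  {"tx": 1.02,"ty": 0.04,"tz": 2.3,"rx": 0,"ry": 0,"rz": 0},
  {"tx": 1.02,"ty": 0.04,"tz": 2.7,"rx": 0,"ry": 0,"rz": 0},
  {"tx": 1.02,"ty": 0.04,"tz": 2.9,"rx": 0,"ry": 0,"rz": 0},
  {"tx": 1.02,"ty": 0.04,"tz": 2.9,"rx": 0,"ry": 0,"rz": 0},
])

```text
time_s: 2.8
tcp_pos: [0.5131, -0.0566, 0.2136]
tcp_rot: [-3.139, 0.0, 1.517]
wrist_force: [-0.4, -0.5, -0.2]
grip_width: 0.0001
```

```bash
python3 - <<'E'
from h import *
s=state(); print(s['tcp_pos'],s['wrist_force'],s['ft_torque'])
rel([.514,-.058,.200],[np.pi,0,np.radians(87)])
E
```

```text
[ 0.51308931 -0.0566207   0.21358925] [-0.41816457 -0.51194423 -0.24093347] [-0.06795812  0.08644293  0.02732607]
t [-0.033  0.026  0.34 ] r [-0.029  0.003 -0.017] rows 0.27378785102796954 0.023585450961267844
```

Call:
apply_moves([
  {"tx": 0,"ty": 0,"tz": 0.2,"rx": 0,"ry": 0,"rz": 0},
  {"tx": 0,"ty": 0,"tz": 0.4,"rx": 0,"ry": 0,"rz": 0},
  {"tx": 0,"ty": 0,"tz": 0.55,"rx": 0,"ry": 0,"rz": 0},
  {"tx": 0,"ty": 0,"tz": 0.65,"rx": 0,"ry": 0,"rz": 0},
  {"tx": 0,"ty": 0,"tz": 0.75,"rx": 0,"ry": 0,"rz": 0},
  {"tx": 0,"ty": 0,"tz": 0.85,"rx": 0,"ry": 0,"rz": 0},
  {"tx": 0,"ty": 0,"tz": 0.85,"rx": 0,"ry": 0,"rz": 0},
])

```text
time_s: 3.5
tcp_pos: [0.5132, -0.0572, 0.18]
tcp_rot: [-3.139, 0.0, 1.516]
wrist_force: [-2.8, -1.8, 10.1]
grip_width: 0.0003
```

Call:
apply_moves([
  {"tx": 0,"ty": 0,"tz": 0.06,"rx": 0,"ry": 0,"rz": 0},
  {"tx": 0,"ty": 0,"tz": 0.12,"rx": 0,"ry": 0,"rz": 0},
  {"tx": 0,"ty": 0,"tz": 0.17,"rx": 0,"ry": 0,"rz": 0},
  {"tx": 0,"ty": 0,"tz": 0.17,"rx": 0,"ry": 0,"rz": 0},
])

```text
time_s: 3.9
tcp_pos: [0.5134, -0.0567, 0.1741]
tcp_rot: [-3.139, -0.001, 1.516]
wrist_force: [-5.3, 1.6, 15.6]
grip_width: 0.0006
```

```bash
python3 - <<'E'
from h import *
p,d=snapshot('scene'); cv2.imwrite('pics/s2.png',cv2.resize(p[130:250,170:340,::-1],None,fx=4.5,fy=4.5,interpolation=cv2.INTER_CUBIC)); print(state()['wrist_force'],state()['tcp_pos'])
E
```

```text
[-4.80035193  1.79836173 14.68814266] [ 0.51335861 -0.05673136  0.1742423 ]
```

View pics/s2.png

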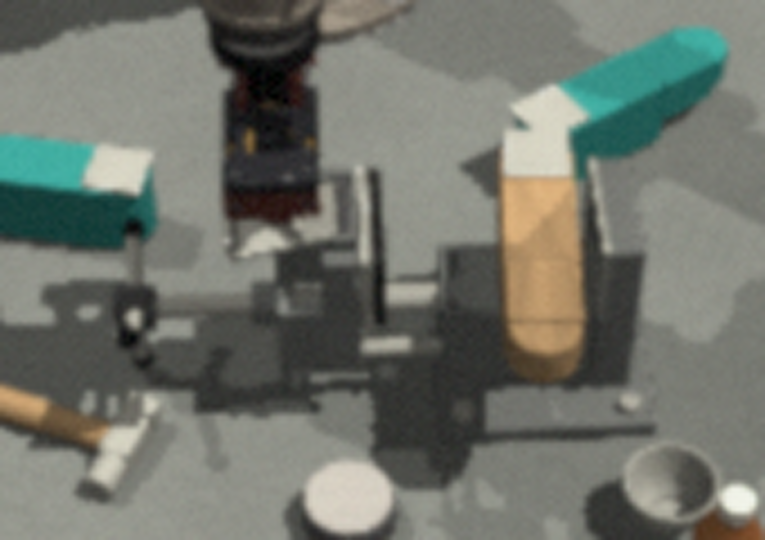

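The lever plate is tilted well down under the fingers. I'll press a little deeper and start sliding.

Call:
apply_moves([
  {"tx": 0,"ty": 0,"tz": 0.07,"rx": 0,"ry": 0,"rz": 0},
  {"tx": 0.02,"ty": 0,"tz": 0.09,"rx": 0,"ry": 0,"rz": 0},
  {"tx": 0.06,"ty": 0,"tz": 0.09,"rx": 0,"ry": 0,"rz": 0},
  {"tx": 0.1,"ty": 0,"tz": 0.09,"rx": 0,"ry": 0,"rz": 0},
  {"tx": 0.15,"ty": 0,"tz": 0.09,"rx": 0,"ry": 0,"rz": 0},
])

```text
time_s: 4.45
tcp_pos: [0.5138, -0.0519, 0.1721]
tcp_rot: [-3.139, -0.002, 1.514]
wrist_force: [-6.3, -2.7, 17.6]
grip_width: 0.0007
```

Call:
apply_moves([
  {"tx": 0.06,"ty": 0,"tz": 0.01,"rx": 0,"ry": 0,"rz": 0},
  {"tx": 0.12,"ty": 0,"tz": 0.01,"rx": 0,"ry": 0,"rz": 0},
  {"tx": 0.18,"ty": 0,"tz": 0.01,"rx": 0,"ry": 0,"rz": 0},
  {"tx": 0.24,"ty": 0,"tz": 0.01,"rx": 0,"ry": 0,"rz": 0},
  {"tx": 0.3,"ty": 0,"tz": 0.01,"rx": 0,"ry": 0,"rz": 0},
  {"tx": 0.36,"ty": 0,"tz": 0.01,"rx": 0,"ry": 0,"rz": 0},
])

```text
time_s: 5.05
tcp_pos: [0.5145, -0.0393, 0.1729]
tcp_rot: [-3.139, -0.001, 1.513]
wrist_force: [-5.6, -4.4, 14.8]
grip_width: 0.0001
```

```bash
python3 - <<'E'
from h import *
c=camera_info('wrist');p,d=snapshot('wrist'); cv2.imwrite('pics/w3.png',p[:,:,::-1]); print(state()['wrist_force'],state()['tcp_pos'])
P=cloud('wrist',d,c); q=P[:200].reshape(-1,3); q=q[(q[:,2]>.165)&(q[:,2]<.185)&(abs(q[:,0]-.518)<.045)]
print(np.histogram(q[:,1],bins=np.arange(-.01,.22,.01)))
E
```

```text
[-5.50237803 -3.05501602 14.16109519] [ 0.51456098 -0.03868231  0.1728769 ]
(array([2550, 1076, 2821, 3535, 2666,    0,    0,    0,    0,    0,    0,
          0,    0,    0,    0,    0,    0,    0,    0,    0,    0,    0]), array([-0.01,  0.  ,  0.01,  0.02,  0.03,  0.04,  0.05,  0.06,  0.07,
        0.08,  0.09,  0.1 ,  0.11,  0.12,  0.13,  0.14,  0.15,  0.16,
        0.17,  0.18,  0.19,  0.2 ,  0.21]))
```

View pics/w3.png

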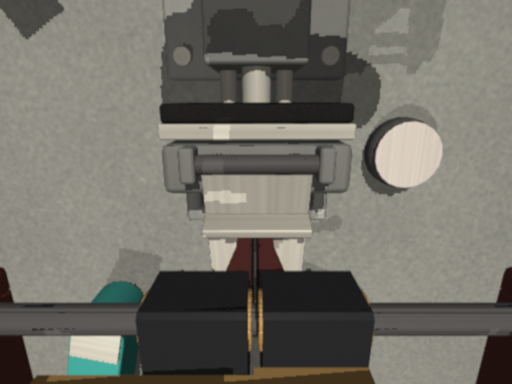

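```bash
python3 - <<'E'
from h import *
c=camera_info('wrist');p,d=snapshot('wrist'); P=cloud('wrist',d,c)
for v in range(90,140,2): print(v,np.round(P[v,230],3), end=' ; ')
E
```

```text
90 [0.498 0.048 0.057] ; 92 [0.498 0.047 0.056] ; 94 [0.498 0.045 0.056] ; 96 [0.498 0.043 0.056] ; 98 [0.498 0.042 0.057] ; 100 [0.498 0.04  0.057] ; 102 [0.504 0.039 0.144] ; 104 [0.507 0.038 0.173] ; 106 [0.507 0.037 0.174] ; 108 [0.507 0.036 0.175] ; 110 [0.506 0.035 0.174] ; 112 [0.506 0.034 0.174] ; 114 [0.506 0.033 0.174] ; 116 [0.506 0.032 0.174] ; 118 [0.506 0.031 0.175] ; 120 [0.506 0.03  0.175] ; 122 [0.506 0.029 0.173] ; 124 [0.506 0.028 0.174] ; 126 [0.506 0.027 0.176] ; 128 [0.506 0.026 0.175] ; 130 [0.506 0.025 0.175] ; 132 [0.506 0.024 0.175] ; 134 [0.506 0.023 0.175] ; 136 [0.506 0.022 0.176] ; 138 [0.505 0.021 0.174] ;
```

Call:
apply_moves([
  {"tx": 0.1,"ty": 0,"tz": 0.02,"rx": 0,"ry": 0,"rz": 0},
  {"tx": 0.2,"ty": 0,"tz": 0.02,"rx": 0,"ry": 0,"rz": 0},
  {"tx": 0.3,"ty": 0,"tz": 0.02,"rx": 0,"ry": 0,"rz": 0},
  {"tx": 0.4,"ty": 0,"tz": 0.02,"rx": 0,"ry": 0,"rz": 0},
  {"tx": 0.5,"ty": 0,"tz": 0.02,"rx": 0,"ry": 0,"rz": 0},
  {"tx": 0.6,"ty": 0,"tz": 0.02,"rx": 0,"ry": 0,"rz": 0},
  {"tx": 0.7,"ty": 0,"tz": 0.02,"rx": 0,"ry": 0,"rz": 0},
  {"tx": 0.8,"ty": 0,"tz": 0.02,"rx": 0,"ry": 0,"rz": 0},
  {"tx": 0.9,"ty": 0,"tz": 0.02,"rx": 0,"ry": 0,"rz": 0},
  {"tx": 1.0,"ty": 0,"tz": 0.02,"rx": 0,"ry": 0,"rz": 0},
])

```text
time_s: 6.15
tcp_pos: [0.5167, -0.0007, 0.1732]
tcp_rot: [-3.139, -0.0, 1.511]
wrist_force: [-5.5, -5.8, 14.8]
grip_width: 0.0004
```

Call:
apply_moves([
  {"tx": 0.08,"ty": 0,"tz": 0.04,"rx": 0,"ry": 0,"rz": 0},
  {"tx": 0.16,"ty": 0,"tz": 0.05,"rx": 0,"ry": 0,"rz": 0},
  {"tx": 0.24,"ty": 0,"tz": 0.05,"rx": 0,"ry": 0,"rz": 0},
  {"tx": 0.32,"ty": 0,"tz": 0.05,"rx": 0,"ry": 0,"rz": 0},
  {"tx": 0.4,"ty": 0,"tz": 0.05,"rx": 0,"ry": 0,"rz": 0},
  {"tx": 0.48,"ty": 0,"tz": 0.05,"rx": 0,"ry": 0,"rz": 0},
])

```text
time_s: 6.75
tcp_pos: [0.5177, 0.0173, 0.1724]
tcp_rot: [-3.139, -0.001, 1.51]
wrist_force: [-5.8, -3.3, 16.4]
grip_width: 0.0003
```

```bash
python3 - <<'E'
from h import *
p,d=snapshot('top'); cv2.imwrite('pics/t4.png',cv2.resize(p[140:240,160:340,::-1],None,fx=4.4,fy=4.4,interpolation=cv2.INTER_CUBIC)); print(state()['wrist_force'],state()['tcp_pos'])
E
```

```text
[-6.20692044 -2.22824581 16.385296  ] [0.51773985 0.0182255  0.17241486]
```

View pics/t4.png

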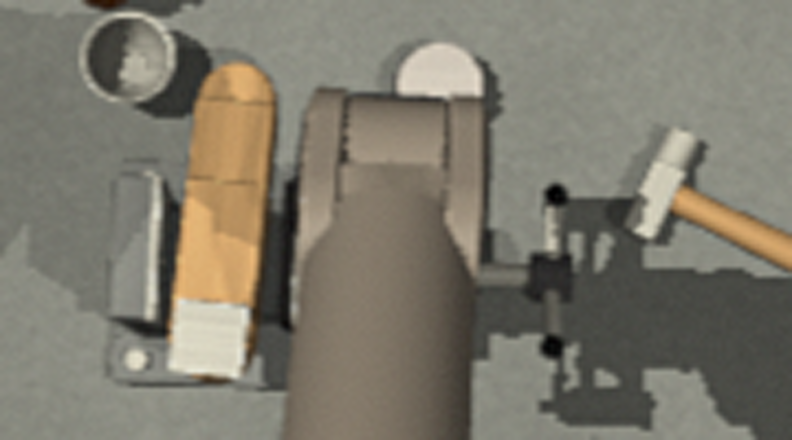

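Call:
apply_moves([
  {"tx": 0.06,"ty": 0,"tz": 0.0,"rx": 0,"ry": 0,"rz": 0},
  {"tx": 0.12,"ty": 0,"tz": 0.0,"rx": 0,"ry": 0,"rz": 0},
  {"tx": 0.18,"ty": 0,"tz": 0.0,"rx": 0,"ry": 0,"rz": 0},
  {"tx": 0.24,"ty": 0,"tz": 0.0,"rx": 0,"ry": 0,"rz": 0},
  {"tx": 0.3,"ty": 0,"tz": 0.0,"rx": 0,"ry": 0,"rz": 0},
])

```text
time_s: 7.3
tcp_pos: [0.5182, 0.0281, 0.1734]
tcp_rot: [-3.138, -0.0, 1.508]
wrist_force: [-5.5, -5.4, 12.7]
grip_width: 0.0004
```

Call:
apply_moves([
  {"tx": 0.05,"ty": 0,"tz": 0.04,"rx": 0,"ry": 0,"rz": 0},
  {"tx": 0.1,"ty": 0,"tz": 0.06,"rx": 0,"ry": 0,"rz": 0},
  {"tx": 0.15,"ty": 0,"tz": 0.06,"rx": 0,"ry": 0,"rz": 0},
  {"tx": 0.2,"ty": 0,"tz": 0.06,"rx": 0,"ry": 0,"rz": 0},
])

```text
time_s: 7.7
tcp_pos: [0.5186, 0.0341, 0.1722]
tcp_rot: [-3.138, 0.001, 1.507]
wrist_force: [-6.7, -6.5, 16.9]
grip_width: 0.0001
```

```bash
python3 - <<'E'
from h import *
c=camera_info('wrist');p,d=snapshot('wrist'); cv2.imwrite('pics/w5.png',p[:,:,::-1]); print(state()['wrist_force'],state()['tcp_pos'])
E
```

```text
[-6.10687395 -5.88584471 16.71584285] [0.51860878 0.03451335 0.1722413 ]
```

View pics/w5.png

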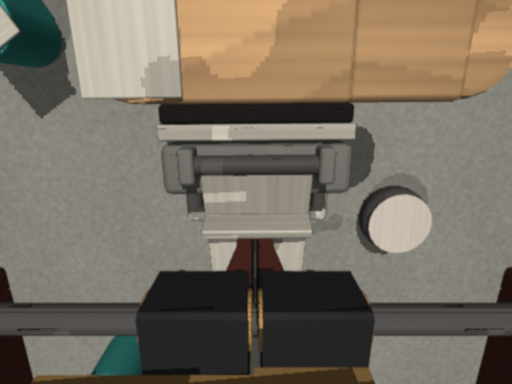

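The pad now meets the last's near side squarely (edge at rows 98–101). I'll push on slowly until it seats.

Call:
apply_moves([
  {"tx": 0.04,"ty": 0,"tz": 0.0,"rx": 0,"ry": 0,"rz": 0},
  {"tx": 0.08,"ty": 0,"tz": 0.0,"rx": 0,"ry": 0,"rz": 0},
  {"tx": 0.12,"ty": 0,"tz": 0.0,"rx": 0,"ry": 0,"rz": 0},
])

```text
time_s: 8.05
tcp_pos: [0.5186, 0.0361, 0.1733]
tcp_rot: [-3.137, 0.003, 1.504]
wrist_force: [-5.5, -9.0, 13.7]
grip_width: 0.0007
```

Call:
apply_moves([
  {"tx": 0.05,"ty": 0,"tz": 0.02,"rx": 0,"ry": 0,"rz": 0},
  {"tx": 0.09,"ty": 0,"tz": 0.02,"rx": 0,"ry": 0,"rz": 0},
])

```text
time_s: 8.25
tcp_pos: [0.5187, 0.0367, 0.1734]
tcp_rot: [-3.137, 0.005, 1.502]
wrist_force: [-5.5, -9.7, 13.2]
grip_width: 0.0005
```

Call:
apply_moves([
  {"tx": 0.05,"ty": 0,"tz": 0.02,"rx": 0,"ry": 0,"rz": 0},
  {"tx": 0.09,"ty": 0,"tz": 0.02,"rx": 0,"ry": 0,"rz": 0},
])

```text
time_s: 8.45
tcp_pos: [0.5187, 0.0371, 0.1736]
tcp_rot: [-3.136, 0.007, 1.499]
wrist_force: [-6.1, -9.8, 14.2]
grip_width: 0.0003
```

```bash
python3 - <<'E'
from h import *
c=camera_info('wrist');p,d=snapshot('wrist'); cv2.imwrite('pics/w6.png',p[:,:,::-1]); print(state()['wrist_force'],state()['tcp_pos'])
P=cloud('wrist',d,c)
for u in (180,230,280,330): print(np.round(P[86:116:2,u,1:]*1000).astype(int).tolist())
p,d=snapshot('top'); cv2.imwrite('pics/t6.png',cv2.resize(p[140:240,160:340,::-1],None,fx=4.4,fy=4.4,interpolation=cv2.INTER_CUBIC))
E
```

```text
[-4.82462935 -7.88111386 13.28677841] [0.51866006 0.03736843 0.17357242]
[[124, 174], [123, 174], [122, 172], [121, 171], [120, 173], [119, 173], [118, 170], [117, 171], [116, 170], [115, 172], [115, 173], [114, 173], [113, 174], [112, 175], [111, 174]]
[[122, 171], [121, 170], [120, 171], [119, 170], [118, 168], [117, 170], [117, 170], [116, 168], [115, 168], [114, 174], [113, 174], [112, 174], [111, 175], [110, 175], [109, 175]]
[[120, 170], [119, 170], [119, 171], [118, 170], [117, 169], [116, 170], [115, 169], [114, 169], [113, 168], [112, 173], [111, 174], [110, 174], [109, 174], [108, 174], [107, 174]]
[[119, 170], [118, 169], [117, 170], [116, 170], [115, 169], [114, 170], [113, 168], [112, 169], [111, 172], [110, 173], [109, 174], [108, 174], [107, 174], [106, 175], [105, 174]]
```

View pics/w6.png

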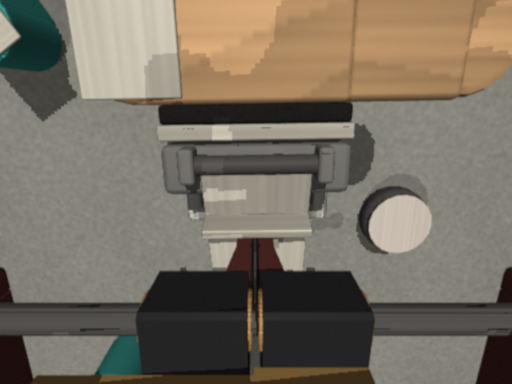

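View pics/t6.png

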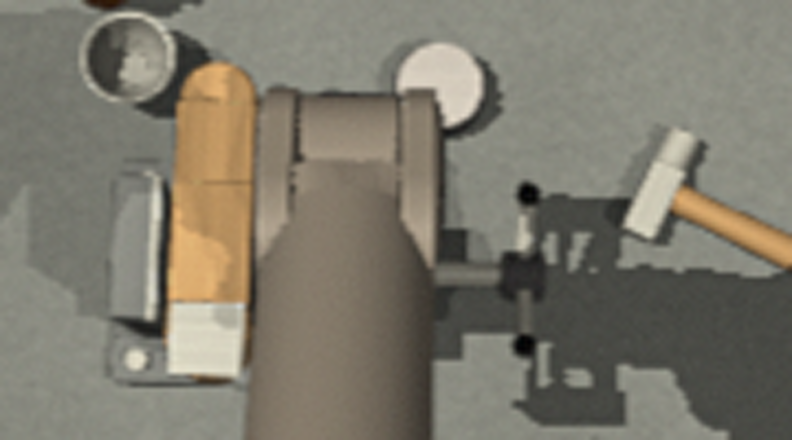

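```bash
python3 - <<'E'
from h import *
p,d=snapshot('top'); P=cloud('top',d)
for v in (182,188,194,200,206,210): print(v,[tuple(np.round(t*1000).astype(int)) for t in P[v,190:203]])
E
```

```text
182 [(np.int64(569), np.int64(194), np.int64(178)), (np.int64(570), np.int64(192), np.int64(175)), (np.int64(570), np.int64(189), np.int64(174)), (np.int64(569), np.int64(185), np.int64(180)), (np.int64(570), np.int64(183), np.int64(174)), (np.int64(569), np.int64(179), np.int64(178)), (np.int64(570), np.int64(177), np.int64(172)), (np.int64(575), np.int64(177), np.int64(140)), (np.int64(594), np.int64(187), np.int64(19)), (np.int64(570), np.int64(168), np.int64(169)), (np.int64(570), np.int64(165), np.int64(172)), (np.int64(569), np.int64(162), np.int64(175)), (np.int64(570), np.int64(159), np.int64(168))]
188 [(np.int64(551), np.int64(195), np.int64(176)), (np.int64(552), np.int64(192), np.int64(171)), (np.int64(551), np.int64(188), np.int64(180)), (np.int64(551), np.int64(186), np.int64(173)), (np.int64(551), np.int64(183), np.int64(174)), (np.int64(552), np.int64(180), np.int64(172)), (np.int64(553), np.int64(178), np.int64(160)), (np.int64(557), np.int64(178), np.int64(134)), (np.int64(561), np.int64(178), np.int64(104)), (np.int64(551), np.int64(168), np.int64(171)), (np.int64(
[... 1894 characters left out ...]
(497), np.int64(163), np.int64(171)), (np.int64(497), np.int64(160), np.int64(170))]
210 [(np.int64(485), np.int64(195), np.int64(174)), (np.int64(485), np.int64(192), np.int64(175)), (np.int64(484), np.int64(189), np.int64(178)), (np.int64(485), np.int64(186), np.int64(175)), (np.int64(484), np.int64(183), np.int64(178)), (np.int64(486), np.int64(182), np.int64(157)), (np.int64(489), np.int64(183), np.int64(126)), (np.int64(491), np.int64(182), np.int64(108)), (np.int64(485), np.int64(172), np.int64(168)), (np.int64(485), np.int64(169), np.int64(172)), (np.int64(485), np.int64(165), np.int64(172)), (np.int64(485), np.int64(163), np.int64(169)), (np.int64(484), np.int64(159), np.int64(175))]
```

There is still a parallel gap of about 8 mm: the last's side is at y≈0.171 and the jaw face at ≈0.179. The lever seems too shallow, so I'll press deeper before pushing further.

Call:
apply_moves([
  {"tx": 0.0,"ty": 0,"tz": 0.08,"rx": 0,"ry": 0,"rz": 0},
  {"tx": 0.0,"ty": 0,"tz": 0.14,"rx": 0,"ry": 0,"rz": 0},
  {"tx": 0.04,"ty": 0,"tz": 0.16,"rx": 0,"ry": 0,"rz": 0},
  {"tx": 0.08,"ty": 0,"tz": 0.16,"rx": 0,"ry": 0,"rz": 0},
])

```text
time_s: 9.0
tcp_pos: [0.5193, 0.0389, 0.1697]
tcp_rot: [-3.137, 0.007, 1.497]
wrist_force: [-9.7, -4.9, 28.6]
grip_width: -0.0002
```

Call:
apply_moves([
  {"tx": 0.05,"ty": 0,"tz": 0.0,"rx": 0,"ry": 0,"rz": 0},
  {"tx": 0.1,"ty": 0,"tz": 0.0,"rx": 0,"ry": 0,"rz": 0},
  {"tx": 0.15,"ty": 0,"tz": 0.0,"rx": 0,"ry": 0,"rz": 0},
])

```text
time_s: 9.3
tcp_pos: [0.5194, 0.0432, 0.1708]
tcp_rot: [-3.136, 0.007, 1.496]
wrist_force: [-5.7, -4.6, 15.1]
grip_width: 0.0004
```

Call:
apply_moves([
  {"tx": 0.07,"ty": 0,"tz": 0.02,"rx": 0,"ry": 0,"rz": 0},
  {"tx": 0.12,"ty": 0,"tz": 0.02,"rx": 0,"ry": 0,"rz": 0},
])

```text
time_s: 9.5
tcp_pos: [0.5195, 0.0449, 0.171]
tcp_rot: [-3.135, 0.01, 1.493]
wrist_force: [-5.5, -12.0, 13.6]
grip_width: 0.0002
```

Call:
apply_moves([
  {"tx": 0.05,"ty": 0,"tz": 0.08,"rx": 0,"ry": 0,"rz": 0},
  {"tx": 0.1,"ty": 0,"tz": 0.1,"rx": 0,"ry": 0,"rz": 0},
])

```text
time_s: 9.7
tcp_pos: [0.5196, 0.045, 0.1696]
tcp_rot: [-3.134, 0.012, 1.49]
wrist_force: [-14.4, -13.7, 38.8]
grip_width: 0.0006
```

```bash
python3 - <<'E'
from h import *
p,d=snapshot('top'); P=cloud('top',d); cv2.imwrite('pics/t7.png',cv2.resize(p[140:240,160:340,::-1],None,fx=4.4,fy=4.4,interpolation=cv2.INTER_CUBIC))
for v in (182,188,194,200,206,210): print(v,[(int(t[1]*1000),int(t[2]*1000)) for t in P[v,192:203]])
print(state()['wrist_force'],state()['tcp_pos'])
E
```

```text
182 [(189, 172), (185, 174), (181, 183), (179, 173), (177, 167), (174, 169), (171, 171), (167, 172), (165, 169), (161, 173), (159, 169)]
188 [(189, 172), (186, 171), (182, 178), (179, 178), (177, 164), (174, 170), (171, 167), (168, 168), (165, 165), (161, 173), (159, 172)]
194 [(188, 177), (185, 177), (182, 177), (180, 170), (177, 170), (174, 167), (170, 174), (168, 172), (165, 170), (162, 172), (158, 175)]
200 [(189, 174), (185, 175), (182, 178), (180, 167), (176, 175), (174, 169), (170, 177), (168, 172), (165, 169), (162, 172), (158, 176)]
206 [(24, 1542), (186, 173), (183, 172), (180, 169), (177, 170), (174, 172), (171, 170), (168, 172), (165, 167), (162, 168), (159, 170)]
210 [(189, 171), (186, 174), (183, 174), (180, 170), (177, 174), (173, 177), (171, 173), (168, 171), (165, 175), (162, 176), (159, 170)]
[-12.30449918  -9.84558667  32.72783215] [0.51962018 0.04493966 0.16965324]
```

View pics/t7.png

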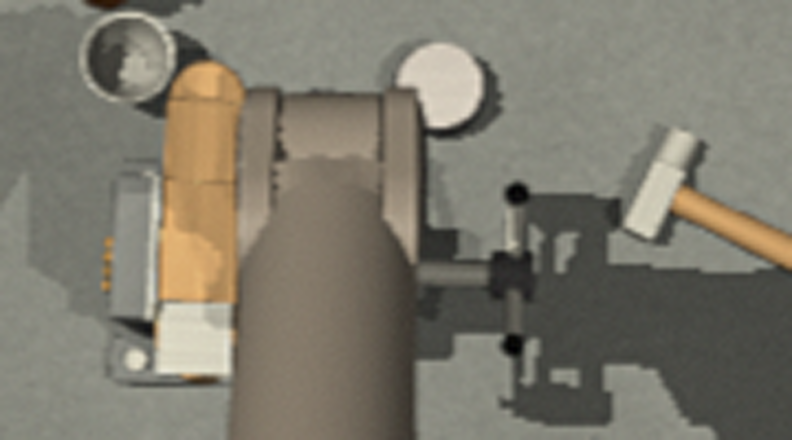

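The last is seated with no visible gap to the fixed jaw. I'll let the lever up, keeping a light push.

Call:
apply_moves([
  {"tx": 0.05,"ty": 0,"tz": -0.05,"rx": 0,"ry": 0,"rz": 0},
  {"tx": 0.05,"ty": 0,"tz": -0.12,"rx": 0,"ry": 0,"rz": 0},
  {"tx": 0.05,"ty": 0,"tz": -0.2,"rx": 0,"ry": 0,"rz": 0},
  {"tx": 0.04,"ty": 0,"tz": -0.3,"rx": 0,"ry": 0,"rz": 0},
])

```text
time_s: 10.15
tcp_pos: [0.5195, 0.0437, 0.1822]
tcp_rot: [-3.134, 0.014, 1.488]
wrist_force: [-3.0, -5.7, 6.4]
grip_width: 0.0009
```

Call:
apply_moves([
  {"tx": -0.04,"ty": 0,"tz": -0.15,"rx": 0,"ry": 0,"rz": 0},
  {"tx": -0.1,"ty": 0,"tz": -0.3,"rx": 0,"ry": 0,"rz": 0},
  {"tx": -0.15,"ty": 0,"tz": -0.5,"rx": 0,"ry": 0,"rz": 0},
  {"tx": -0.15,"ty": 0,"tz": -0.8,"rx": 0,"ry": 0,"rz": 0},
  {"tx": -0.15,"ty": 0,"tz": -1.3,"rx": 0,"ry": 0,"rz": 0},
  {"tx": -0.5,"ty": 0,"tz": -2.2,"rx": 0,"ry": 0,"rz": 0},
  {"tx": -1.2,"ty": 0,"tz": -3.0,"rx": 0,"ry": 0,"rz": 0},
  {"tx": -2.0,"ty": 0,"tz": -3.4,"rx": 0,"ry": 0,"rz": 0},
  {"tx": -2.0,"ty": 0,"tz": -3.4,"rx": 0,"ry": 0,"rz": 0},
  {"tx": -2.0,"ty": 0,"tz": -3.4,"rx": 0,"ry": 0,"rz": 0},
])

```text
time_s: 11.15
tcp_pos: [0.5141, -0.0345, 0.32]
tcp_rot: [-3.135, 0.013, 1.486]
wrist_force: [-0.2, 0.2, 0.1]
grip_width: 0.0004
```

```bash
python3 - <<'E'
from h import *
c=camera_info('wrist');s=state();print(s['tcp_pos'],s['tcp_rot'],s['joint_positions'],s['wrist_force']);p,d=snapshot('wrist'); cv2.imwrite('pics/w8.png',p[:,:,::-1]); np.save('pics/w8.npy',d); np.save('pics/w8c.npy',c,allow_pickle=True)
E
```

```text
[ 0.51411799 -0.03448571  0.32000828] [-3.13493626  0.01308134  1.48611388] [-0.67771533  0.13796384  0.69714556  1.83626767 -0.08111744  1.20794467
 -0.04052253] [-0.23482601  0.18948928  0.0855934 ]
```

View pics/w8.png

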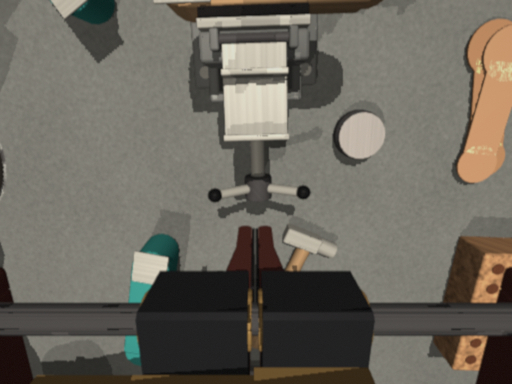

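The lever has sprung back up, the jaw stayed at the last, and the handle hub is now at pixel (259,190). I'll measure the handle next.

```bash
python3 - <<'E'
from h import *
d=np.load('pics/w8.npy'); c=np.load('pics/w8c.npy',allow_pickle=True).item(); P=cloud('wrist',d,c)
def med(u0,u1,v0,v1,z0,z1):
    q=P[v0:v1,u0:u1].reshape(-1,3); q=q[(q[:,2]>z0)&(q[:,2]<z1)]; return len(q),np.round(np.median(q,0),4),np.round(np.percentile(q,2,axis=0),4),np.round(np.percentile(q,98,axis=0),4)
print('hub',med(240,278,172,205,.085,.11))
print('ballL',med(206,224,186,204,.09,.14)); print('ballR',med(295,312,183,202,.09,.14))
print('spokeR',med(285,293,180,200,.09,.13)); print('spokeL',med(226,236,180,204,.09,.13))
print('plate',med(225,287,76,134,.18,.202))
print('padtop',med(198,312,6,14,.16,.19))
print('padedge',np.round(P[0:16,255],3).tolist())
E
```

```text
hub (785, array([ 0.5139, -0.0673,  0.0954]), array([ 0.4923, -0.0839,  0.0862]), array([ 0.5365, -0.0503,  0.0996]))
ballL (188, array([ 0.4621, -0.065 ,  0.1187]), array([ 0.4528, -0.0735,  0.1106]), array([ 0.4706, -0.0585,  0.1224]))
ballR (181, array([ 0.5671, -0.071 ,  0.1155]), array([ 0.5592, -0.0795,  0.1074]), array([ 0.576 , -0.0648,  0.1194]))
spokeR (76, array([ 0.5516, -0.0706,  0.1061]), array([ 0.5474, -0.0768,  0.0984]), array([ 0.5562, -0.0662,  0.1098]))
spokeL (96, array([ 0.4792, -0.0661,  0.1066]), array([ 0.4738, -0.0728,  0.0998]), array([ 0.485 , -0.0619,  0.111 ]))
plate (3571, array([0.5198, 0.0375, 0.1931]), array([0.4935, 0.0136, 0.1892]), array([0.5462, 0.0609, 0.1972]))
padtop (885, array([0.5244, 0.1162, 0.174 ]), array([0.4784, 0.1106, 0.1723]), array([0.5702, 0.122 , 0.1756]))
padedge [[0.527, 0.124, 0.17], [0.527, 0.123, 0.171], [0.527, 0.123, 0.169], [0.527, 0.122, 0.17], [0.526, 0.121, 0.173], [0.526, 0.12, 0.173], [0.526, 0.119, 0.173], [0.526, 0.118, 0.175], [0.526, 0.117, 0.175], [0.526, 0.116, 0.175], [0.526, 0.116, 0.172], [0.526, 0.115, 0.174], [0.526, 0.114, 0.174], [0.526, 0.113, 0.175], [0.526, 0.112, 0.176], [0.526, 0.112, 0.174]]
```

```bash
python3 - <<'E'
from h import *
rel([.568,-.0715,.130],[np.pi,0,np.radians(87)])
E
```

```text
t [-0.773  1.466  4.731] r [-0.079  0.128 -0.291] rows 4.0098355771600005 0.22842569908112054
```

Call:
apply_moves([
  {"tx": -0.3,"ty": 0.5,"tz": 0.0,"rx": -0.05,"ry": 0.1,"rz": -0.2},
  {"tx": -0.77,"ty": 1.1,"tz": 0.2,"rx": -0.08,"ry": 0.13,"rz": -0.3},
  {"tx": -0.77,"ty": 1.47,"tz": 1.0,"rx": -0.08,"ry": 0.13,"rz": -0.3},
  {"tx": -0.77,"ty": 1.47,"tz": 2.0,"rx": -0.08,"ry": 0.13,"rz": -0.3},
  {"tx": -0.77,"ty": 1.47,"tz": 3.0,"rx": -0.08,"ry": 0.13,"rz": -0.3},
  {"tx": -0.77,"ty": 1.47,"tz": 3.8,"rx": -0.08,"ry": 0.13,"rz": -0.3},
  {"tx": -0.77,"ty": 1.47,"tz": 4.3,"rx": -0.08,"ry": 0.13,"rz": -0.3},
  {"tx": -0.77,"ty": 1.47,"tz": 4.6,"rx": -0.08,"ry": 0.13,"rz": -0.3},
  {"tx": -0.77,"ty": 1.47,"tz": 4.7,"rx": -0.08,"ry": 0.13,"rz": -0.3},
  {"tx": -0.77,"ty": 1.47,"tz": 4.7,"rx": -0.08,"ry": 0.13,"rz": -0.3},
])

```text
time_s: 12.2
tcp_pos: [0.5683, -0.0709, 0.1311]
tcp_rot: [-3.141, -0.0, 1.52]
wrist_force: [-0.6, -0.2, -0.9]
grip_width: 0.0003
```

```bash
python3 - <<'E'
from h import *
s=state();print(s['tcp_pos'],s['tcp_rot'],s['joint_positions'],s['wrist_force'],s['ft_torque']);
rel([.568,-.0715,.130],[np.pi,0,np.radians(87)])
p,d=snapshot('scene'); cv2.imwrite('pics/s9.png',cv2.resize(p[130:250,170:340,::-1],None,fx=4.5,fy=4.5,interpolation=cv2.INTER_CUBIC))
E
```

```text
[ 0.56829499 -0.07086263  0.1310522 ] [-3.14116979e+00 -2.35452420e-04  1.52015203e+00] [-0.4553077   0.47724121  0.61840488  1.92060958 -0.36072079  0.85572849
  0.30025773] [-0.64074891 -0.15202862 -0.92995425] [-0.0023142   0.08843129 -0.06315752]
t [-0.016 -0.007  0.026] r [-0.004 -0.002  0.016] rows 0.025301165285244055 0.011890023753874466
```

View pics/s9.png

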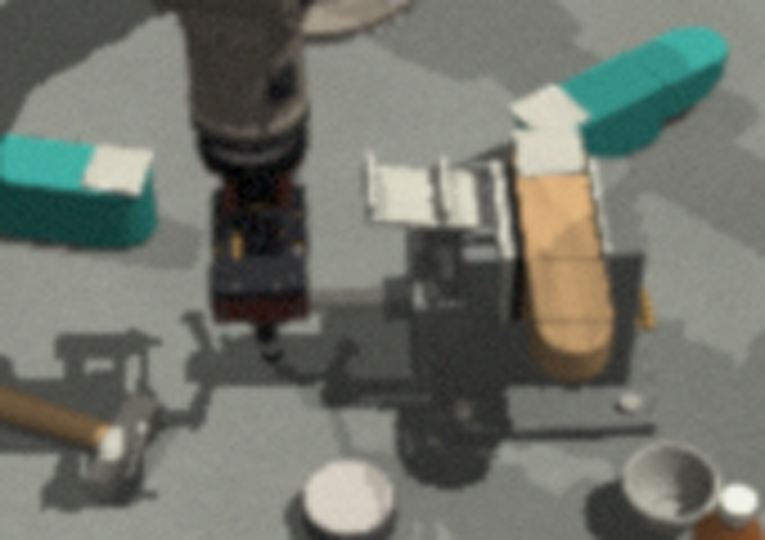

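The fingers are right above the +x ball and clear of the lever. I'll push down slowly.

Call:
apply_moves([
  {"tx": 0,"ty": 0,"tz": 0.1,"rx": 0,"ry": 0,"rz": 0},
  {"tx": 0,"ty": 0,"tz": 0.2,"rx": 0,"ry": 0,"rz": 0},
  {"tx": 0,"ty": 0,"tz": 0.25,"rx": 0,"ry": 0,"rz": 0},
  {"tx": 0,"ty": 0,"tz": 0.29,"rx": 0,"ry": 0,"rz": 0},
  {"tx": 0,"ty": 0,"tz": 0.32,"rx": 0,"ry": 0,"rz": 0},
  {"tx": 0,"ty": 0,"tz": 0.35,"rx": 0,"ry": 0,"rz": 0},
  {"tx": 0,"ty": 0,"tz": 0.38,"rx": 0,"ry": 0,"rz": 0},
])

```text
time_s: 12.95
tcp_pos: [0.5698, -0.0712, 0.1173]
tcp_rot: [3.139, -0.001, 1.52]
wrist_force: [0.1, 0.3, 6.7]
grip_width: 0.0005
```

Call:
apply_moves([
  {"tx": 0,"ty": 0,"tz": 0.04,"rx": 0,"ry": 0,"rz": 0},
  {"tx": 0,"ty": 0,"tz": 0.07,"rx": 0,"ry": 0,"rz": 0},
  {"tx": 0,"ty": 0,"tz": 0.1,"rx": 0,"ry": 0,"rz": 0},
])

```text
time_s: 13.25
tcp_pos: [0.5715, -0.0713, 0.1145]
tcp_rot: [3.135, -0.001, 1.52]
wrist_force: [1.3, 0.2, 7.6]
grip_width: 0.0008
```

Call:
apply_moves([
  {"tx": 0,"ty": 0,"tz": 0.04,"rx": 0,"ry": 0,"rz": 0},
  {"tx": 0,"ty": 0,"tz": 0.07,"rx": 0,"ry": 0,"rz": 0},
  {"tx": 0,"ty": 0,"tz": 0.1,"rx": 0,"ry": 0,"rz": 0},
])

```text
time_s: 13.55
tcp_pos: [0.573, -0.0714, 0.1116]
tcp_rot: [3.132, -0.001, 1.52]
wrist_force: [1.7, 0.8, 6.6]
grip_width: 0.0004
```

Call:
apply_moves([
  {"tx": 0,"ty": 0,"tz": 0.04,"rx": 0,"ry": 0,"rz": 0},
  {"tx": 0,"ty": 0,"tz": 0.07,"rx": 0,"ry": 0,"rz": 0},
  {"tx": 0,"ty": 0,"tz": 0.1,"rx": 0,"ry": 0,"rz": 0},
  {"tx": 0,"ty": 0,"tz": 0.13,"rx": 0,"ry": 0,"rz": 0},
])

```text
time_s: 13.95
tcp_pos: [0.5749, -0.0716, 0.1077]
tcp_rot: [3.128, -0.001, 1.52]
wrist_force: [2.0, 1.1, 7.4]
grip_width: 0.0007
```

Call:
apply_moves([
  {"tx": 0,"ty": 0,"tz": 0.04,"rx": 0,"ry": 0,"rz": 0},
  {"tx": 0,"ty": 0,"tz": 0.07,"rx": 0,"ry": 0,"rz": 0},
  {"tx": 0,"ty": 0,"tz": 0.1,"rx": 0,"ry": 0,"rz": 0},
  {"tx": 0,"ty": 0,"tz": 0.13,"rx": 0,"ry": 0,"rz": 0},
])

```text
time_s: 14.35
tcp_pos: [0.5767, -0.0717, 0.1038]
tcp_rot: [3.125, -0.002, 1.52]
wrist_force: [1.1, 0.7, 7.5]
grip_width: 0.0005
```

Call:
apply_moves([
  {"tx": 0,"ty": 0,"tz": 0.04,"rx": 0,"ry": 0,"rz": 0},
  {"tx": 0,"ty": 0,"tz": 0.07,"rx": 0,"ry": 0,"rz": 0},
  {"tx": 0,"ty": 0,"tz": 0.1,"rx": 0,"ry": 0,"rz": 0},
])

```text
time_s: 14.65
tcp_pos: [0.5778, -0.0718, 0.1008]
tcp_rot: [3.123, -0.002, 1.52]
wrist_force: [-0.6, 0.6, 8.1]
grip_width: 0.0006
```

Call:
apply_moves([
  {"tx": 0,"ty": 0,"tz": 0.04,"rx": 0,"ry": 0,"rz": 0},
  {"tx": 0,"ty": 0,"tz": 0.07,"rx": 0,"ry": 0,"rz": 0},
  {"tx": 0,"ty": 0,"tz": 0.1,"rx": 0,"ry": 0,"rz": 0},
])

```text
time_s: 14.95
tcp_pos: [0.5788, -0.0719, 0.0977]
tcp_rot: [3.121, -0.002, 1.519]
wrist_force: [-0.7, 1.4, 8.3]
grip_width: 0.0004
```

Rough moving torque is now about 0.5 Nm. Before going further I'll lift off to check the sensor's zero.

Call:
apply_moves([
  {"tx": 0,"ty": 0,"tz": -0.1,"rx": 0,"ry": 0,"rz": 0},
  {"tx": 0,"ty": 0,"tz": -0.2,"rx": 0,"ry": 0,"rz": 0},
  {"tx": 0,"ty": -0.1,"tz": -0.2,"rx": 0.2,"ry": 0,"rz": 0},
  {"tx": 0,"ty": -0.1,"tz": -0.2,"rx": 0.2,"ry": 0,"rz": 0},
  {"tx": 0,"ty": -0.1,"tz": -0.2,"rx": 0.2,"ry": 0,"rz": 0},
])

```text
time_s: 15.45
tcp_pos: [0.5745, -0.0716, 0.1054]
tcp_rot: [-3.141, -0.002, 1.52]
wrist_force: [-0.4, -0.2, -0.6]
grip_width: 0.0002
```

```bash
python3 - <<'E'
from h import *
fs=[]
for i in range(6):
    c=camera_info('wrist'); p,d=snapshot('wrist'); s=state(); fs.append(s['wrist_force'])
print(np.round(fs,2)); print(s['tcp_pos'],s['tcp_rot'],s['time_s'])
cv2.imwrite('pics/w10.png',p[:,:,::-1])
P=cloud('wrist',d,c)
E
```

```text
[[ 0.16 -0.33 -0.39]
 [ 0.42  0.11 -0.47]
 [ 0.04  0.12  0.15]
 [ 0.15  1.02 -0.4 ]
 [ 0.15 -0.43 -0.36]
 [-0.72 -0.03  0.37]]
[ 0.57453265 -0.07171494  0.10556444] [-3.14132082e+00 -2.38389803e-03  1.51933507e+00] 15.75
```

View pics/w10.png

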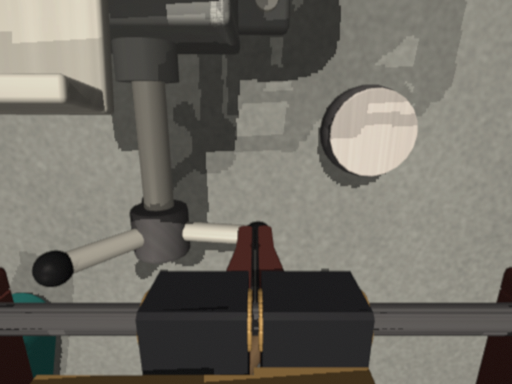

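Call:
apply_moves([
  {"tx": 0,"ty": 0,"tz": 0.08,"rx": 0,"ry": 0,"rz": 0},
  {"tx": 0,"ty": 0,"tz": 0.15,"rx": 0,"ry": 0,"rz": 0},
  {"tx": 0,"ty": 0,"tz": 0.19,"rx": 0,"ry": 0,"rz": 0},
  {"tx": 0,"ty": 0,"tz": 0.2,"rx": 0,"ry": 0,"rz": 0},
])

```text
time_s: 16.15
tcp_pos: [0.5745, -0.0717, 0.0977]
tcp_rot: [-3.141, -0.003, 1.519]
wrist_force: [-1.6, -0.0, 7.0]
grip_width: 0.0006
```

Call:
apply_moves([
  {"tx": 0,"ty": 0,"tz": 0.02,"rx": 0,"ry": 0,"rz": 0},
])

```text
time_s: 16.25
tcp_pos: [0.5746, -0.0717, 0.0974]
tcp_rot: [-3.141, -0.003, 1.519]
wrist_force: [-1.9, 0.9, 8.3]
grip_width: 0.0
```

Call:
apply_moves([
  {"tx": 0,"ty": 0,"tz": 0.025,"rx": 0,"ry": 0,"rz": 0},
])

```text
time_s: 16.35
tcp_pos: [0.5747, -0.0717, 0.0969]
tcp_rot: [-3.141, -0.004, 1.519]
wrist_force: [-2.0, 1.1, 8.7]
grip_width: 0.0004
```

Call:
apply_moves([
  {"tx": 0,"ty": 0,"tz": 0.025,"rx": 0,"ry": 0,"rz": 0},
])

```text
time_s: 16.45
tcp_pos: [0.5748, -0.0717, 0.0965]
tcp_rot: [-3.141, -0.004, 1.519]
wrist_force: [-2.5, 0.9, 7.5]
grip_width: 0.0006
```

Moving torque is 8.2 N × 62 mm plus a small side-force term, about 0.53–0.56 Nm, after about 0.4 rad. That puts the clamping force at roughly 50–60 N, so I stop here, back off and check.

Call:
apply_moves([
  {"tx": 0,"ty": 0,"tz": -0.1,"rx": 0,"ry": 0,"rz": 0},
  {"tx": 0,"ty": 0,"tz": -0.5,"rx": 0,"ry": 0,"rz": 0},
  {"tx": 0,"ty": 0,"tz": -1.3,"rx": 0,"ry": 0,"rz": 0},
  {"tx": 0,"ty": 0,"tz": -2.3,"rx": 0,"ry": 0,"rz": 0},
  {"tx": -0.3,"ty": 0,"tz": -3.4,"rx": 0,"ry": 0,"rz": 0},
  {"tx": -0.8,"ty": 0,"tz": -4.5,"rx": 0,"ry": 0,"rz": 0},
  {"tx": -1.6,"ty": -0.5,"tz": -5.3,"rx": 0,"ry": 0,"rz": 0},
  {"tx": -2.5,"ty": -1.0,"tz": -5.6,"rx": 0,"ry": 0,"rz": 0},
  {"tx": -3.5,"ty": -1.3,"tz": -5.6,"rx": 0,"ry": 0,"rz": 0},
  {"tx": -4.5,"ty": -1.3,"tz": -5.6,"rx": 0,"ry": 0,"rz": 0},
  {"tx": -5.5,"ty": -1.3,"tz": -5.6,"rx": 0,"ry": 0,"rz": 0},
  {"tx": -5.5,"ty": -1.3,"tz": -5.6,"rx": 0,"ry": 0,"rz": 0},
])

```text
time_s: 17.65
tcp_pos: [0.5088, -0.296, 0.3211]
tcp_rot: [3.141, -0.001, 1.51]
wrist_force: [-1.2, 0.2, -0.7]
grip_width: 0.0
```

```bash
python3 - <<'E'
from h import *
p,d=snapshot('top'); P=cloud('top',d); cv2.imwrite('pics/t11.png',cv2.resize(p[130:250,150:350,::-1],None,fx=4,fy=4,interpolation=cv2.INTER_CUBIC))
for v in (182,194,206): print(v,[(int(t[1]*1000),int(t[2]*1000)) for t in P[v,190:226]])
B=P[170:225,265:300]; 
q=P[165:225,262:300].reshape(-1,3); q=q[(q[:,2]>.06)&(q[:,2]<.16)&(q[:,1]<-.045)&(q[:,1]>-.09)]; print('handle x',q[:,0].min(),q[:,0].max(),'zmax',q[:,2].max())
p,d=snapshot('scene'); cv2.imwrite('pics/s11.png',cv2.resize(p[130:280,150:350,::-1],None,fx=4,fy=4,interpolation=cv2.INTER_CUBIC))
print(state()['time_s'],state()['wrist_force'])
E
```

```text
182 [(194, 178), (191, 176), (188, 174), (185, 176), (181, 182), (179, 173), (177, 166), (174, 171), (171, 166), (167, 173), (165, 171), (161, 173), (158, 173), (155, 172), (152, 173), (149, 170), (146, 170), (144, 164), (141, 165), (137, 175), (134, 172), (131, 169), (129, 165), (125, 175), (122, 174), (119, 171), (116, 174), (113, 173), (110, 176), (107, 177), (104, 168), (110, 14), (98, 170), (95, 171), (92, 176), (89, 178)]
194 [(194, 175), (192, 171), (189, 171), (186, 172), (182, 174), (179, 174), (177, 170), (173, 176), (171, 169), (167, 174), (165, 173), (161, 173), (159, 172), (156, 165), (153, 173), (150, 171), (147, 172), (144, 172), (141, 165), (137, 173), (134, 174), (132, 167), (129, 169), (126, 166), (122, 176), (119, 175), (116, 175), (113, 179), (110, 176), (107, 180), (106, 145), (101, 175), (98, 185), (94, 192), (92, 183), (89, 186)]
206 [(194, 181), (192, 173), (189, 174), (185, 177), (183, 173), (179, 176), (177, 171), (174, 172), (171, 172), (168, 175), (165, 172), (162, 172), (159, 172), (156, 170), (153, 173), (150, 170), (147, 175), (144, 172), (141, 167), (138, 175), (135, 170), (132, 176), (129, 172), (126, 170), (123, 175), (120, 176), (117, 176), (114, 172), (111, 174), (109, 157), (105, 173), (102, 172), (98, 189), (95, 184), (92, 185), (89, 184)]
handle x 0.46800937508758145 0.584345585128895 zmax 0.14352787161955272
17.75 [-0.24243722  1.27199163 -0.78172955]
```

View pics/t11.png

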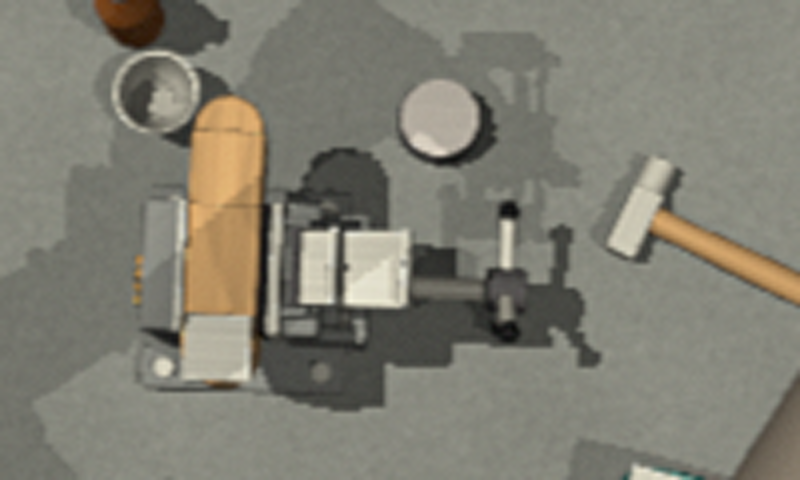

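View pics/s11.png

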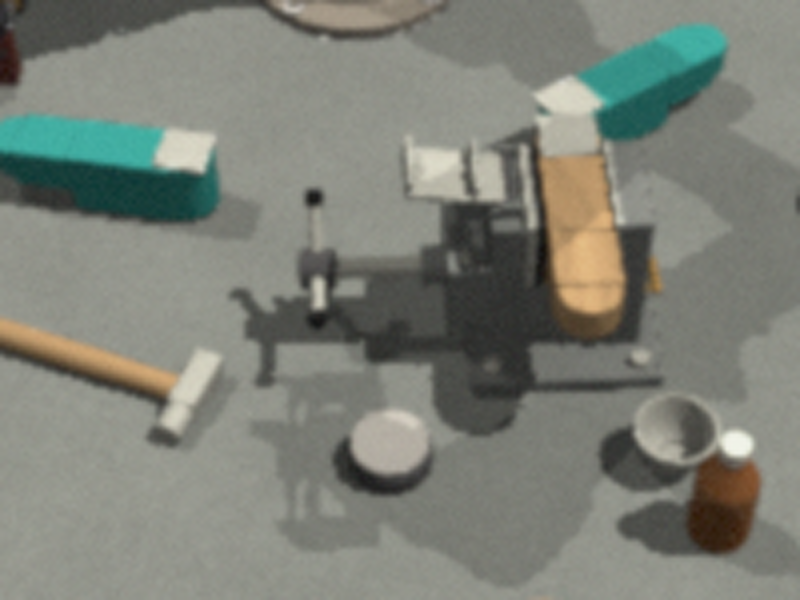

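Orange marks show behind the fixed jaw, at (138,280) in the top crop. I'll compare them over time.

```bash
python3 - <<'E'
from h import *
p,d=snapshot('top'); a=p[185:215,175:205,::-1]; a=cv2.resize(a,(380,380),interpolation=0)
b=cv2.imread('pics/top0.png')[185:215,175:205]; b=cv2.resize(b,(380,380),interpolation=0)
cv2.imwrite('pics/z1.png',np.hstack([b,a]))
p,d=snapshot('scene'); a=p[180:215,295:330,::-1]; a=cv2.resize(a,(380,380),interpolation=0)
b=cv2.imread('pics/scene0.png')[180:215,295:330]; b=cv2.resize(b,(380,380),interpolation=0)
P=cloud('scene',d); 
cv2.imwrite('pics/z2.png',np.hstack([b,a]))
hs=cv2.cvtColor(p,cv2.COLOR_RGB2HSV); v,u=np.where((hs[180:215,308:330,1]>140)&(hs[180:215,308:330,0]<30)); print([(u_+308,v_+180,np.round(P[v_+180,u_+308],3)) for u_,v_ in zip(u,v)][:12])
E
```

```text
[(np.int64(313), np.int64(201), array([0.548, 0.222, 0.06 ]))]
```

View pics/z1.png

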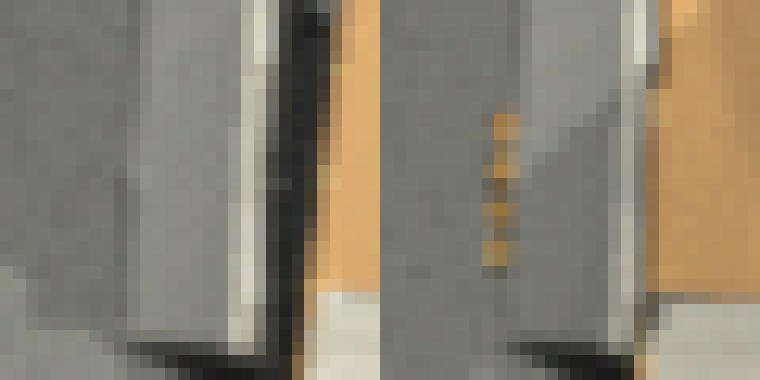

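View pics/z2.png

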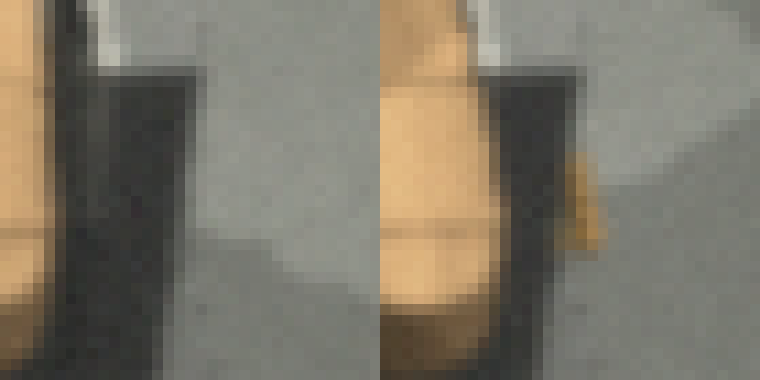

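The orange marks are the screw's brass thread tip, coming out behind the fixed jaw at y≈0.22, z≈0.06 because the jaw has moved forward, so they are expected. The last is square between the pad and the fixed jaw, the lever is up, and no bystander has moved. Handing in.

```bash
python3 -c "
from station import *
print(close_job(), state()['time_s'])"
```

```text
the job is handed in; nothing more can be done
the job is handed in; nothing more can be done
```

The last is clamped in the vise at an estimated 50–60 N, and the job was handed in at about 18 s with the arm clear of everything. `close_job` gave no verdict.

**What I did:**
- **Slide:** I held the lever down and slid the jaw about 100 mm until the last sat square on the fixed jaw. It stalled once about 8 mm short because the lever was not deep enough, and pressing deeper freed it. At the end of the push the fingers pressed the plate with up to about 39 N, more than I intended.
- **Lock:** I let the lever up and it sprang back, so the half-nut gripped.
- **Tighten:** I pushed the +x spoke down through about 0.4 rad.

**Last checks:**
- **Clamping force:** The moving torque at the end was about 0.53–0.56 Nm, which suggests 50–60 N, perhaps slightly over 50. The angle turned agrees. If the screw's free friction is more than the stated 0.3 Nm, as my first readings hinted, the force could be nearer 45 N. I had no direct reading of it.
- **Position:** The cameras show no gap between the last and the fixed jaw, and the lever is up.
- **Other things:** The hammer, tin, cup, bottle and turquoise lasts near the vise look unmoved. I did not check the brush and heel pieces closely, but the arm never worked near them.

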